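Pair the V-blocks and lay the rod across them

ROBOT

A 6-joint arm with a two-finger parallel gripper is mounted at the origin on a cart in front of the work surface, level with it; the furniture and walls round the work are solid. World frame = base frame: x ahead of the robot, y to its left, z up, the work surface at z = 0. Lengths are in m, angles in rad, forces in N, time in s.
With the tool pointing down it reaches from about 0.35 to 0.775 m from the base axis. Payload 5.5 kg.
Tool frame: the origin (TCP) lies between the finger pads; the fingertips stand 8 mm ahead of it and the grasp point (between the pads) lies 11 mm behind it; z points along the fingers, y is the line along which they close (so a half turn about z gives the same grasp; the last joint's range is limited). The gripper opens to 85 mm and grips with 20 to 120 N. Pads are 22 mm wide; open, the fingers measure 114 mm over their backs; the gripper's body (76 mm by 85 mm) begins 54 mm behind the grasp point. The pads swing forward as they close: fully open they stand 13 mm farther back than shut.
Start: joints at [1, 0.313, 0.046, 1.304, 0, 1.431], TCP at [0.24, 0.522, 0.215] pointing down, gripper open.
Joint ranges: [-2.76, 2.76], [-0.86, 1.69], [-1.03, 1.26], [-2.2, 2.34], [-1.47, 1.5], [-3.14, 3.14]. Speed limits (rad/s): [2.57, 2.57, 3.14, 3.14, 3.14, 3.14].

INTERFACE

Orientations are given as a unit quaternion [w, x, y, z].
In Python, from workcell import env gives the robot as it stands.
- The arm moves only by the tool move_arm, never from a script. Its argument "moves" is one flat list of numbers, 5 for each row, row after row: the shift along the world's x, y, z in m, then the turn about the world's z in rad, then the finger opening in m, from 0 to 0.0854. A call has 1 to 12 rows; each row is the pose to reach, as a shift and turn from the pose commanded when the call began; what a row does not reach only later rows make up. A row lasts 1/12 s, in which the tool goes at most 41.7 mm and 7.16 degrees, less where a joint would pass 70% of its speed; a pose out of reach is approached as far as the arm can. A call with a gripper value outside its range is refused whole. The fingers move at their own pace and stop on an object; "newtons" is the grip in N (left out, the last holds). Time passes only in rows, so rows that repeat a pose let the fingers close. It gives the time, the measured TCP pose, the force, the opening and the grip force at its end, in the units of the state.
- env.get_state(): the state, without advancing time (a new reading comes with each control period).
- env.read_camera(name): name is "scene" or "top" or "wrist"; returns a dict with "pixels" (384x512x3 uint8, red, green, blue), "camera_matrix" (3x3 intrinsics, pixels), "rvec" (rotation vector, rad) and "tvec" (3), from world to camera coordinates, as OpenCV has them. Camera axes: x right, y down, z forward; pixel columns grow to the right and rows downward; lengths in m; the calibration is good to about 2 mm. A picture is of the moment at which its call begins. There is no depth.
- env.hand_in(): hands the job in; it is judged then, once.
The state is a dict: "clock": time; "joint_pos": joint angles; "qvel": joint speeds; "tau": joint torques, N m; "tcp_pos": TCP position; "orientation": TCP orientation; "wrist_force": force on the tool from outside, world axes, zero at the start; "ft_torque": the same for the moment, N m; "finger_gap": finger opening in m; "grip_force": force on a finger pad.
Only numpy, scipy, OpenCV 4.12 (cv2) and the standard library are available. Lean on these libraries where they do the work, as an engineer would, in place of code of your own. Each camera call takes 0.05 s, during which the arm holds its last target. There are 200 camera calls.

TASK

Find the loose V-block that matches the one bolted to the fence and slide it along the bench, never lifting or tipping it, until it sits flush against the fence beside its mate with the grooves in line and a gap of about 50 mm between the two blocks. Then lift the copper rod up off its two hooks and lower it (do not drop it) into both grooves, lying level and about centred over the gap. Leave the lower V-block, the paste tube and the jar where they are.

Things in the scene. Friction and masses are not known exactly. Their poses are not given: they have to be found in the camera images.
- station: Fixed steel fence with a V-block bolted to it. Origin: centre of that block's underside. Block 92x92x60 mm; 90 degree V groove along y in the middle of its top, 28 mm wide, 14 deep. Fence face: plane x = +46 mm (far side), 32 high, from y = +60 to -225 mm; foot to x = +94, bolt heads 15 high. The mate belongs at the free length on the -y side (robot's right), centre at about x = 0, y = -142 mm
- tall_block: Loose dark steel V-block that matches the bolted one: 92 x 92 x 60 mm high, 0.9 kg, 90 degree V groove along its y, 28 mm wide, 14 mm deep. Origin: centre of its underside; z up. A half turn makes no difference. Flat sides, with a shallow channel 9 mm deep along the two x sides from 20 to 32 mm height
- low_block: Loose dark steel V-block that does not match: 92 x 92 mm like the others but only 42 mm high, 0.8 kg. Origin: centre of its underside. To be left where it stands
- hook_stand: Fixed stand with two upturned wire hooks. Origin: centre of the underside of its base plate, 80 (x) x 180 (y) x 12 mm. Hooks (8 mm wire) at y = +65 and -65 mm, open upward; their posts at x = +24 mm reach 144 mm height, tips at x = -22 mm 142 mm. The rod lies along y in them, its axis at about x = 0, z = 116 mm; it is clear once its axis is above 155 mm
- rod: Copper rod, 16 mm diameter, 207 mm long along its y, 0.25 kg; its x and z may be rolled about that axis. Origin: its centre (mid length, on the axis). Lying in the grooves its centre is 57 mm above the bench
- paste_tube: Tube of jointing paste, 49 x 136 x 29 mm, lying on the bench near the hook stand; origin at the centre of its underside. To be left alone
- flux_jar: Round jar with a lid, 52 mm diameter, 54 mm high, standing beyond the fence; origin at the centre of its underside. To be left alone

How it is judged:
By the outcome, as a careful person would: the job done as asked, in the order asked, and still so for the second after the job is handed in, with the robot touching nothing.
It also fails if it takes over 61 s, if anything falls off the work surface, if the arm or the gripper's body presses on something with over 40 N, if the wrist force passes 120 N, or if a joint passes its speed limit or range.

## Working session

There is one attempt and no reset: what is moved stays moved. The work goes in short steps, Python scripts to look and compute and a tool call to move; the robot and the scene stay as the last step left them, time stands still between calls to the robot, and variables do not carry over. Pictures are saved under pics/ and viewed, at most 10 in all, crops included, and the job is handed in when it is done.

Besides the shell and the picture viewer there is one more tool, called after "Request:" as name(argument=value, ...) on one line, values as JSON. move_arm: Moves the arm, as the interface text tells. Its arguments: {"type":"object","properties":{"moves":{"type":"array"},"newtons":{"type":"number"}},"required":["moves"]}

```bash
ls; mkdir -p pics; python3 - <<'E'
from workcell import env
import cv2,pickle
d={}
for n in("scene","top"):
    r=env.read_camera(n); d[n]=r
    cv2.imwrite(f"pics/{n}0.png",cv2.resize(r["pixels"][:,:,::-1],(800,600),interpolation=cv2.INTER_CUBIC))
    print(n,r["camera_matrix"],r["rvec"],r["tvec"])
pickle.dump(d,open("d0.pkl","wb"))
print(env.get_state())
E
```

```text
pics
scene [[358.00474589   0.         253.59722056]
 [  0.         358.00474589 191.82346726]
 [  0.           0.           1.        ]] [ 2.27958478 -0.68499153  0.29786002] [-0.45968184  0.30158165  0.76860826]
top [[474.37034668   0.         250.07286394]
 [  0.         474.37034668 197.73364117]
 [  0.           0.           1.        ]] [ 2.18299254 -2.12375027  0.16499198] [-0.00498091  0.56511901  1.16957937]
{'clock': 0.1, 'joint_pos': array([ 1.00039160e+00,  3.13936914e-01,  4.50747108e-02,  1.30358558e+00,
       -1.91623848e-05,  1.43120353e+00]), 'qvel': array([ 8.28950025e-05, -1.57929344e-03,  3.48604314e-03,  3.74150525e-04,
       -9.08563947e-04, -4.49953878e-05]), 'tau': array([ 2.37917528e-03, -4.81724596e+01,  2.99244618e+01,  1.27082635e-02,
       -1.71669194e-04,  2.07454133e-05]), 'tcp_pos': array([0.23987139, 0.52204394, 0.21458414]), 'orientation': array([-2.78031147e-04,  2.13743948e-01,  9.76889371e-01, -7.77573746e-04]), 'wrist_force': array([ 0.37035298,  0.29493049, -0.66610044]), 'ft_torque': array([-0.02626184,  0.01724289,  0.01924504]), 'grip_force': 0.0, 'finger_gap': 0.0858214041010283}
```

View pics/scene0.png

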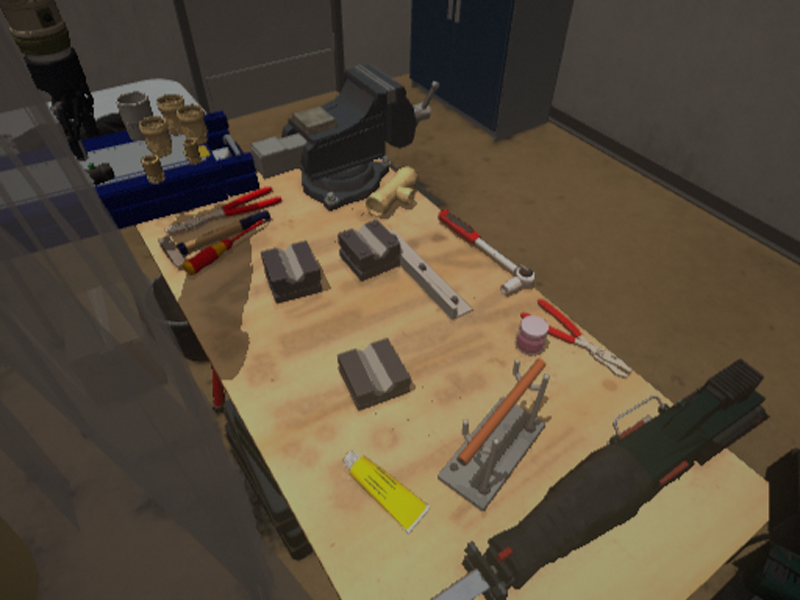

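View pics/top0.png

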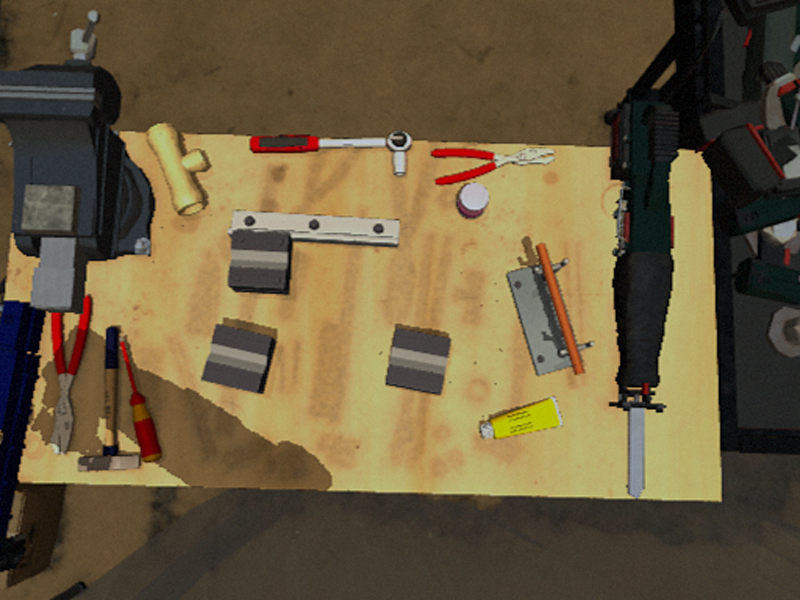

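The scene view shows the bolted block and fence at (370,250) and the loose blocks at (292,270) and (374,373). The rod on its hooks is at (505,410), the tube at (387,492) and the jar at (533,333). The top view has the loose blocks at (240,357) and (418,358) and the rod from (543,245) to (580,372). Next I fit silhouettes to get poses.

```bash
cat > h.py <<'E'
import cv2,numpy as np,pickle
from scipy.optimize import minimize
U=4
def box(x0,x1,y0,y1,z0,z1): return np.array([[x,y,z] for x in(x0,x1) for y in(y0,y1) for z in(z0,z1)],float)
def block(h):
    w=[box(-.046,.046,-.046,.046,0,h-.014)]
    for s in(-1,1):
        w.append(np.array([[s*x,y,z] for y in(-.046,.046) for x,z in((.046,h-.014),(0,h-.014),(.014,h),(.046,h))]))
    return w
def station(): return block(.06)+[box(.046,.056,-.225,.06,0,.032),box(.046,.094,-.225,.06,0,.008)]
def world(P,x,y,a):
    c,s=np.cos(a),np.sin(a); return P@np.array([[c,s,0],[-s,c,0],[0,0,1]])+[x,y,0]
def proj(P,cam): return cv2.projectPoints(np.asarray(P,float).reshape(-1,1,3),cam["rvec"],cam["tvec"],cam["camera_matrix"],None)[0][:,0]
def render(parts,p,cam,roi):
    x0,y0,x1,y1=roi; m=np.zeros(((y1-y0)*U,(x1-x0)*U),np.uint8)
    for P in parts:
        q=(proj(world(P,*p),cam)+.5-[x0,y0])*U-.5
        cv2.fillConvexPoly(m,cv2.convexHull(np.round(q*16).astype(np.int32)),1,shift=4)
    return m
def up(im,roi):
    x0,y0,x1,y1=roi; return cv2.resize(im[y0:y1,x0:x1],None,fx=U,fy=U,interpolation=cv2.INTER_CUBIC)
def fit(parts,p0,views):   # views: list of (mask,cam,roi)
    def f(p): 
        t=0
        for m,c,r in views:
            k=render(parts,p,c,r); t+=1-(k&m).sum()/max(1,(k|m).sum())
        return t/len(views)
    p=np.array(p0,float)
    for st in(.02,.006,.002):
        S=np.vstack([p]+[p+np.eye(3)[i]*st*(1,1,6)[i] for i in range(3)])
        p=minimize(f,p,method="Nelder-Mead",options=dict(initial_simplex=S,xatol=1e-5,fatol=1e-5)).x
    return p,1-f(p)
def ray(px,cam,z):
    R=cv2.Rodrigues(cam["rvec"])[0]; C=-R.T@np.ravel(cam["tvec"])
    d=R.T@np.linalg.inv(cam["camera_matrix"])@[px[0],px[1],1]; return C+d*(z-C[2])/d[2]
E
cat > a.py <<'E'
from h import *
d=pickle.load(open("d0.pkl","rb")); s=.64
def gray(im,roi):
    h=cv2.cvtColor(up(im,roi),cv2.COLOR_RGB2HSV); m=(h[...,1]<75).astype(np.uint8)
    m=cv2.morphologyEx(m,cv2.MORPH_OPEN,np.ones((5,5)))
    return cv2.morphologyEx(m,cv2.MORPH_CLOSE,np.ones((9,9)))
R=lambda *v:[int(round(q*s)) for q in v]
items=dict(left=(R(195,310,285,405),R(252,228,332,310),(240,357)),right=(R(378,315,460,402),R(325,325,425,420),(418,358)),
 station=(R(221,202,408,300),R(330,212,480,325),(260,262)))
vis=[]
for n,(rt,rs,c) in items.items():
    T,S=d["top"],d["scene"]; v=[(gray(T["pixels"],rt),T,rt),(gray(S["pixels"],rs),S,rs)]
    p0=ray(np.array(c)*s,T,.05)
    for hh in((.06,) if n=="station" else(.06,.042)):
        P=station() if n=="station" else block(hh)
        for a in((-.0,) if n=="station" else(-.15,.15)):
            p,q=fit(P,[p0[0],p0[1],a],v); print(n,hh,np.round(p,4),round(q,4),[round(fit(P,p,[w])[1],3) for w in v],np.round(fit(P,p,v[:1])[0],4))
    for m,cam,r in v:
        k=render(P,p,cam,r); im=up(cam["pixels"],r)[...,::-1].copy()
        for mm,col in((k,(0,255,0)),(m,(0,0,255))): cv2.drawContours(im,cv2.findContours(mm,0,2)[0],-1,col,1)
        vis.append(cv2.resize(im,(260,260)))
cv2.imwrite("pics/fit.png",np.vstack([np.hstack(vis[::2]),np.hstack(vis[1::2])]))
# rod: image lines from orange mask
C=[]
for n,roi in(("top",R(505,235,600,385)),("scene",R(440,340,560,480))):
    h=cv2.cvtColor(up(d[n]["pixels"],roi),cv2.COLOR_RGB2HSV); m=((h[...,0]<14)&(h[...,1]>120)).astype(np.uint8)
    _,l,st,_=cv2.connectedComponentsWithStats(m); m=(l==1+st[1:,4].argmax()); C.append((m.astype(np.uint8),d[n],roi))
    print(n,m.sum())
def rod(p):
    x,y,a,z=p; c=np.array([x,y,z]); u=np.array([-np.sin(a),np.cos(a),0]); w=np.array([u[1],-u[0],0]); t=0
    for m,cam,r in C:
        pts=np.array([c+e*.1035*u+.008*(np.cos(f)*w+np.sin(f)*np.array([0,0,1])) for e in(-1,1) for f in np.arange(0,6.28,.4)])
        q=(proj(pts,cam)+.5-[r[0],r[1]])*U-.5; k=np.zeros_like(m); cv2.fillConvexPoly(k,cv2.convexHull(np.round(q*16).astype(np.int32)),1,shift=4)
        t+=1-(k&m).sum()/(k|m).sum()
    return t
p0=ray(np.array((561,309))*s,d["top"],.116); p=np.array([p0[0],p0[1],.26,.116])
for st in(.02,.005,.002): p=minimize(rod,p,method="Nelder-Mead",options=dict(initial_simplex=np.vstack([p]+[p+np.eye(4)[i]*st*(1,1,4,1)[i] for i in range(4)]))).x
print("rod",np.round(p,4),rod(p))
for c in((503,422),(545,400),(490,428)): print("tube~",ray(np.array(c)*s,d["top"],.02))
E
python3 a.py
```

```text
left 0.06 [ 0.4781  0.2572 -0.2281] 0.8221 [np.float64(0.911), np.float64(0.743)] [ 0.4778  0.2545 -0.1962]
left 0.06 [ 0.4781  0.2572 -0.2276] 0.822 [np.float64(0.91), np.float64(0.743)] [ 0.4777  0.2545 -0.1945]
left 0.042 [ 0.4799  0.2605 -0.2129] 0.828 [np.float64(0.962), np.float64(0.814)] [ 0.4789  0.258  -0.1957]
left 0.042 [ 0.4799  0.2608 -0.2123] 0.8279 [np.float64(0.962), np.float64(0.814)] [ 0.4789  0.2582 -0.1958]
right 0.06 [ 0.4821 -0.0332 -0.188 ] 0.7733 [np.float64(0.916), np.float64(0.653)] [ 0.4821 -0.0335 -0.1802]
right 0.06 [ 0.4826 -0.0339 -0.2084] 0.774 [np.float64(0.917), np.float64(0.653)] [ 0.4819 -0.0339 -0.1378]
right 0.042 [ 0.4831 -0.0344 -0.1697] 0.8361 [np.float64(0.951), np.float64(0.746)] [ 0.4831 -0.0345 -0.1696]
right 0.042 [ 0.483  -0.0343 -0.1826] 0.8362 [np.float64(0.951), np.float64(0.746)] [ 0.483  -0.0351 -0.1694]
station 0.06 [ 0.6393  0.2286 -0.0284] 0.8423 [np.float64(0.93), np.float64(0.756)] [ 0.6385  0.2279 -0.0293]
top 8722
scene 9060
rod [ 0.6067 -0.3321  0.4316  0.1227] 1.8735516003606136
tube~ [ 0.38736427 -0.17717812  0.02      ]
tube~ [ 0.42475441 -0.24579489  0.02      ]
tube~ [ 0.3771643  -0.15606568  0.02      ]
```

View pics/fit.png

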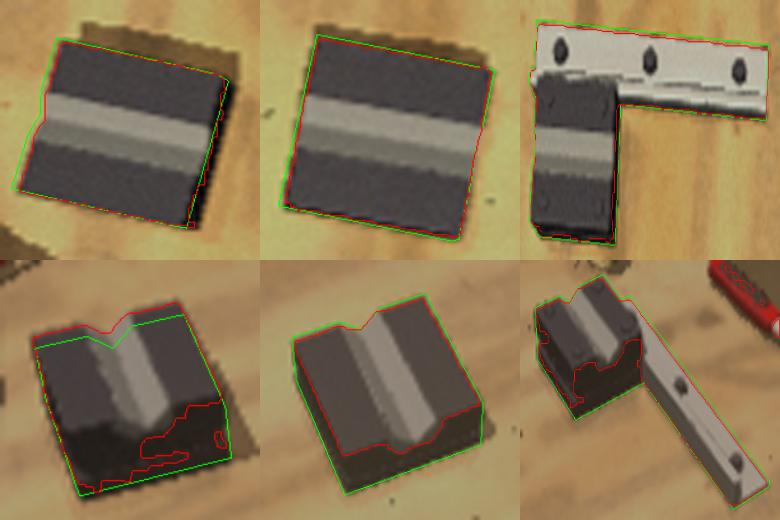

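```bash
sed -i 's/p0\[1\],.26,.116/p0[1],-1.29,.116/' a.py; python3 a.py | grep rod
```

```text
rod [ 0.5637 -0.2465 -1.2735  0.1162] 0.2455815801358131
```

The fit picture shows the 42 mm model matches the right block but is too short for the left one, so the left block is the tall one. The red mask misses the dark side faces, so I'll include dark pixels and refit.

```bash
sed -i 's/(h\[...,1\]<75)/((h[...,1]<75)|(h[...,2]<60))/' a.py; python3 a.py
```

```text
left 0.06 [ 0.4775  0.255  -0.227 ] 0.9386 [np.float64(0.948), np.float64(0.936)] [ 0.4777  0.2541 -0.2097]
left 0.06 [ 0.4772  0.2549 -0.2215] 0.9384 [np.float64(0.947), np.float64(0.937)] [ 0.4775  0.2546 -0.1754]
left 0.042 [ 0.4791  0.2571 -0.2021] 0.9288 [np.float64(0.981), np.float64(0.895)] [ 0.4787  0.2567 -0.2051]
left 0.042 [ 0.4791  0.2571 -0.2034] 0.9287 [np.float64(0.981), np.float64(0.895)] [ 0.4785  0.2566 -0.2015]
right 0.06 [ 0.4824 -0.0338 -0.2078] 0.8403 [np.float64(0.918), np.float64(0.771)] [ 0.4819 -0.0339 -0.174 ]
right 0.06 [ 0.4824 -0.034  -0.2048] 0.8397 [np.float64(0.918), np.float64(0.771)] [ 0.4819 -0.0341 -0.1237]
right 0.042 [ 0.4829 -0.0342 -0.1733] 0.9117 [np.float64(0.952), np.float64(0.877)] [ 0.4829 -0.0345 -0.1551]
right 0.042 [ 0.483  -0.0343 -0.1724] 0.9117 [np.float64(0.952), np.float64(0.878)] [ 0.4826 -0.0349 -0.1626]
station 0.06 [ 0.6391  0.2272 -0.0274] 0.924 [np.float64(0.949), np.float64(0.902)] [ 0.6392  0.2279 -0.0284]
top 8722
scene 9060
rod [ 0.5637 -0.2465 -1.2735  0.1162] 0.2455815801358131
tube~ [ 0.38736427 -0.17717812  0.02      ]
tube~ [ 0.42475441 -0.24579489  0.02      ]
tube~ [ 0.3771643  -0.15606568  0.02      ]
```

View pics/fit.png

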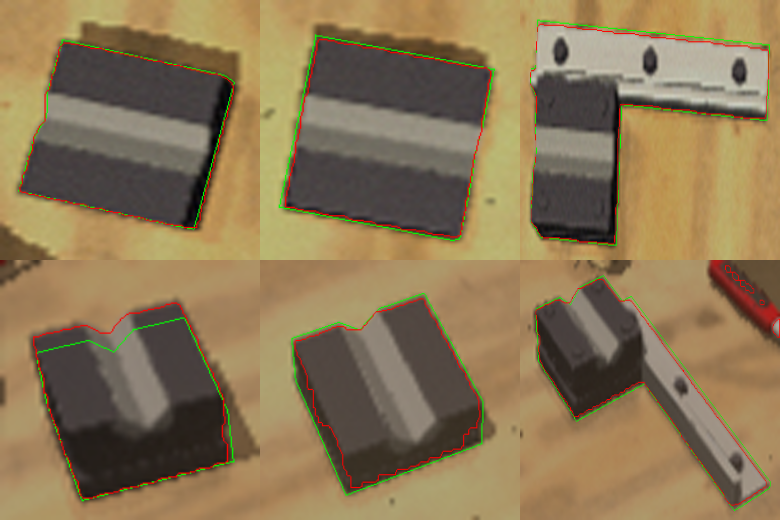

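The left block is tall, at about (0.478, 0.255) with yaw -0.22. The station is at (0.639, 0.228) with yaw -0.028, so the target for the mate is about (0.635, 0.0855). The rod fit gives z = 0.116, as it must be. Plan: push the block in -y with two spread fingers while squaring it up, then push it +x against the fence.

Request:
move_arm(moves=[0.02,-0.015,0,0.12,0.055,0.045,-0.03,0,0.24,0.055,0.07,-0.05,0,0.36,0.055,0.095,-0.07,0,0.48,0.055,0.12,-0.09,0,0.6,0.055,0.145,-0.108,0,0.72,0.055,0.17,-0.126,0,0.84,0.055,0.195,-0.145,0,0.96,0.055,0.215,-0.16,0,1.08,0.055,0.235,-0.175,0,1.2,0.055,0.25,-0.185,0,1.32,0.055,0.255,-0.189,0,1.44,0.055])

```text
clock: 1.1
tcp_pos: [0.4973, 0.3316, 0.2146]
orientation: [-0.0, -0.485, 0.875, -0.0]
wrist_force: [0.4, 0.5, 0.9]
finger_gap: 0.0551
grip_force: 0.0
```

Request:
move_arm(moves=[0,0,0,0.12,0.055,0,0,-0.02,0.24,0.055,0,0,-0.05,0.34,0.055,0,0,-0.085,0.34,0.055,0,0,-0.12,0.34,0.055,0,0,-0.15,0.34,0.055,0,0,-0.175,0.34,0.055,0,0,-0.19,0.34,0.055,0,0,-0.195,0.34,0.055,0,0,-0.198,0.34,0.055,0,0,-0.198,0.34,0.055])

```text
clock: 2.02
tcp_pos: [0.4951, 0.3335, 0.0173]
orientation: [-0.0, -0.625, 0.781, 0.0]
wrist_force: [-0.3, -0.3, 0.3]
finger_gap: 0.0551
grip_force: 0.0
```

```bash
cat > look.py <<'E'
import sys; from h import *; from workcell import env
out=[]
for n in sys.argv[2:]:
    r=env.read_camera(n); pickle.dump(r,open(f"{sys.argv[1]}_{n}.pkl","wb")); out.append(r["pixels"][:,:,::-1])
im=np.hstack(out); s=min(800/im.shape[1],600/im.shape[0]); cv2.imwrite(f"pics/{sys.argv[1]}.png",cv2.resize(im,None,fx=s,fy=s,interpolation=cv2.INTER_AREA if s<1 else cv2.INTER_CUBIC))
s=env.get_state(); q=s["orientation"]; 
print("t",s["clock"],"tcp",np.round(s["tcp_pos"],4),"close ang",round((2*np.arctan2(q[2],q[1])-np.pi/2)%np.pi,4),"F",np.round(s["wrist_force"],1),s["finger_gap"],np.round(s["joint_pos"],2))
E
python3 look.py p1 wrist
```

```text
t 2.0667 tcp [0.4958 0.3338 0.0182] close ang 2.92 F [-0.4 -0.5  0.5] 0.054995327252232135 [ 0.46  0.48 -0.21  0.88  0.   -0.89]
```

Request:
move_arm(moves=[-0.002,-0.01,0,0,0.055,-0.004,-0.018,0,0,0.055,-0.005,-0.024,0,0,0.055,-0.006,-0.031,0,0.01,0.055,-0.007,-0.039,0,0.02,0.055,-0.008,-0.048,0,0.03,0.055,-0.009,-0.057,0,0.045,0.055,-0.01,-0.066,0,0.06,0.055,-0.011,-0.075,0,0.075,0.055,-0.012,-0.084,0,0.09,0.055,-0.013,-0.092,0,0.1,0.055,-0.013,-0.096,0,0.1,0.055])

```text
clock: 3.07
tcp_pos: [0.4827, 0.2375, 0.0184]
orientation: [0.001, -0.663, 0.749, 0.0]
wrist_force: [-0.3, 5.5, 3.0]
finger_gap: 0.0553
grip_force: 2.8
```

```bash
python3 look.py p2 top scene
```

```text
t 3.1667 tcp [0.4826 0.2369 0.0181] close ang 3.0191 F [1.5 1.  0.7] 0.05488025837952573 [ 0.31  0.38 -0.37  0.82 -0.   -1.14]
```

View pics/p2.png

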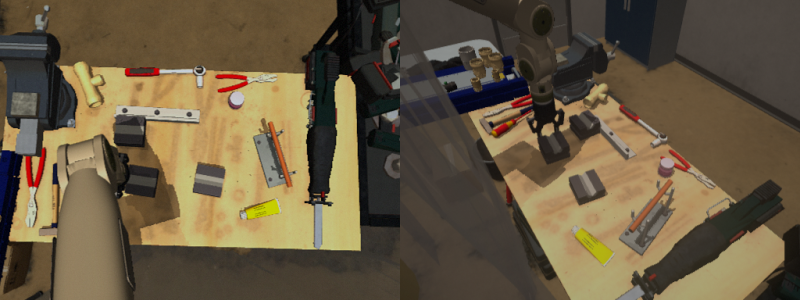

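The block, at (140,181) in the left half of the picture, follows the fingers squarely. I'll continue the push, then back off to measure.

Request:
move_arm(moves=[-0.001,-0.006,0,0.01,0.055,-0.001,-0.014,0,0.02,0.055,-0.001,-0.023,0,0.03,0.055,-0.001,-0.032,0,0.04,0.055,-0.002,-0.041,0,0.05,0.055,-0.002,-0.05,0,0.06,0.055,-0.002,-0.059,0,0.07,0.055,-0.002,-0.068,0,0.08,0.055,-0.003,-0.077,0,0.09,0.055,-0.003,-0.085,0,0.095,0.055,-0.003,-0.09,0,0.095,0.055,-0.003,-0.09,0,0.095,0.055])

```text
clock: 4.17
tcp_pos: [0.4795, 0.1471, 0.0178]
orientation: [0.0, -0.697, 0.717, -0.0]
wrist_force: [0.2, 1.6, 0.6]
finger_gap: 0.0548
grip_force: 1.0
```

Request:
move_arm(moves=[0,0.01,0,0,0.055,0,0.02,0.03,0,0.055,0,0.03,0.065,0,0.055,-0.03,0.03,0.1,-0.12,0.055,-0.06,0.01,0.13,-0.24,0.055,-0.09,-0.02,0.14,-0.36,0.055,-0.1,-0.04,0.15,-0.48,0.055,-0.1,-0.055,0.16,-0.6,0.055,-0.1,-0.055,0.17,-0.72,0.055,-0.1,-0.055,0.18,-0.84,0.055,-0.1,-0.055,0.19,-0.96,0.055,-0.1,-0.055,0.2,-1.08,0.055])

```text
clock: 5.17
tcp_pos: [0.3784, 0.0924, 0.2176]
orientation: [-0.001, -0.227, 0.974, -0.0]
wrist_force: [-0.3, 0.1, 0.1]
finger_gap: 0.0549
grip_force: 0.0
```

Request:
move_arm(moves=[0,0,0,-0.12,0.055,0,0,0,-0.24,0.055,0,0,0,-0.36,0.055,0,0,0,-0.46,0.055,0,0,0,-0.49,0.055,0,0,0,-0.49,0.055])

```text
clock: 5.67
tcp_pos: [0.3785, 0.0927, 0.217]
orientation: [-0.001, 0.013, 1.0, -0.001]
wrist_force: [0.2, 0.2, -0.0]
finger_gap: 0.0551
grip_force: 0.0
```

```bash
python3 look.py p3 wrist scene top
```

```text
t 5.8167 tcp [0.3788 0.0926 0.2171] close ang 1.5463 F [0.7 0.9 0.2] 0.05498589769216284 [ 0.03 -0.05 -0.37  1.25 -0.    0.06]
```

View pics/p3.png

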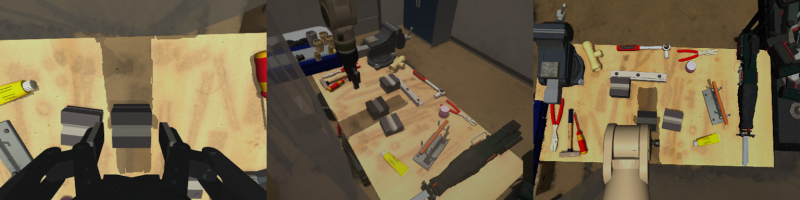

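The block, at (378,108) in the scene part, now stands square in the lane of the free fence length, in front of the gripper. Now the +x push.

Request:
move_arm(moves=[0,0,-0.04,0,0.055,0,0,-0.08,0,0.055,0,0,-0.12,0,0.055,0,0,-0.15,0,0.055,0,0,-0.175,0,0.055,0,0,-0.193,0,0.055,0,0,-0.2,0,0.055,0.012,0,-0.2,0,0.055,0.025,0,-0.2,0,0.055,0.033,-0.001,-0.2,0,0.055,0.038,-0.001,-0.2,0,0.055,0.042,-0.001,-0.2,0,0.055])

```text
clock: 6.82
tcp_pos: [0.4203, 0.0914, 0.0176]
orientation: [-0.001, 0.013, 1.0, -0.0]
wrist_force: [-7.9, 0.1, 4.9]
finger_gap: 0.0545
grip_force: 3.8
```

Request:
move_arm(moves=[0.006,0,0,0,0.055,0.015,0,0,0,0.055,0.025,-0.001,0,0,0.055,0.036,-0.001,0,0,0.055,0.047,-0.001,0,0,0.055,0.058,-0.002,0,0,0.055,0.069,-0.002,0,0,0.055,0.08,-0.002,0,0,0.055,0.091,-0.002,0,0,0.055,0.102,-0.003,0,0,0.055,0.112,-0.003,0,0,0.055,0.12,-0.003,0,0,0.055])

```text
clock: 7.82
tcp_pos: [0.5395, 0.0885, 0.0169]
orientation: [-0.002, 0.013, 1.0, -0.0]
wrist_force: [-3.1, 0.4, -0.2]
finger_gap: 0.0549
grip_force: 1.9
```

Request:
move_arm(moves=[0.008,0,0,0,0.055,0.016,0,0,0,0.055,0.022,-0.001,0,0,0.055,0.026,-0.001,0,0,0.055,0.03,-0.001,0,0,0.055,0.03,-0.001,0,0,0.055])

```text
clock: 8.32
tcp_pos: [0.5722, 0.0874, 0.0175]
orientation: [0.0, 0.013, 1.0, 0.0]
wrist_force: [-0.2, -0.6, -0.4]
finger_gap: 0.055
grip_force: 0.4
```

Request:
move_arm(moves=[0.002,0,0,0,0.055,0.004,0,0,0,0.055,0.006,0,0,0,0.055,0.006,0,0,0,0.055])

```text
clock: 8.65
tcp_pos: [0.5766, 0.0876, 0.0175]
orientation: [-0.0, 0.013, 1.0, 0.0]
wrist_force: [-5.0, 0.6, 0.8]
finger_gap: 0.0552
grip_force: 2.3
```

Request:
move_arm(moves=[0.002,0,0,0,0.055,0.004,0,0,0,0.055,0.004,0,0,0,0.055])

```text
clock: 8.9
tcp_pos: [0.5765, 0.0876, 0.0175]
orientation: [-0.004, 0.013, 1.0, -0.0]
wrist_force: [-15.1, -0.6, 10.6]
finger_gap: 0.055
grip_force: 7.8
```

Request:
move_arm(moves=[0.002,0,0,0,0.055,0.002,0,0,0,0.055,-0.01,0,0,0,0.055,-0.03,0,0.02,0,0.055,-0.05,0,0.05,0,0.055,-0.07,-0.01,0.09,0,0.055,-0.09,-0.03,0.13,0,0.055,-0.11,-0.06,0.165,0,0.055,-0.12,-0.1,0.19,0,0.055,-0.12,-0.14,0.2,0,0.055,-0.12,-0.18,0.2,0,0.055,-0.12,-0.22,0.2,0,0.055])

```text
clock: 9.9
tcp_pos: [0.4634, -0.1167, 0.2202]
orientation: [0.004, 0.012, 1.0, -0.002]
wrist_force: [1.7, -0.1, -1.3]
finger_gap: 0.0548
grip_force: 0.0
```

```bash
python3 look.py p4 top scene; cat > b.py <<'E'
from h import *
import sys
T=pickle.load(open(sys.argv[1]+"_top.pkl","rb")); S=pickle.load(open(sys.argv[1]+"_scene.pkl","rb"))
def gray(im,roi):
    h=cv2.cvtColor(up(im,roi),cv2.COLOR_RGB2HSV); m=((h[...,1]<75)|(h[...,2]<60)).astype(np.uint8)
    return cv2.morphologyEx(cv2.morphologyEx(m,cv2.MORPH_OPEN,np.ones((5,5))),cv2.MORPH_CLOSE,np.ones((9,9)))
st=np.array([.6392,.2275,-.028]); g=np.array([.635,.0855,-.028])
def roi(cam):
    q=proj(np.vstack([world(P,*st) for P in station()]+[world(P,*g) for P in block(.06)]),cam)
    return [int(v) for v in(*(q.min(0)-5),*(q.max(0)+6))]
v=[(gray(c["pixels"],roi(c)),c,roi(c)) for c in(T,S)]
def f(p,w=v):
    t=0
    for m,c,r in w:
        k=render(station(),p[:3],c,r)|render(block(.06),p[3:],c,r); t+=1-(k&m).sum()/(k|m).sum()
    return t
for w in(v,v[:1],v[1:]):
    p=np.r_[st,g]
    for s in(.01,.004,.002): p=minimize(f,p,args=(w,),method="Nelder-Mead",options=dict(maxfev=1500,initial_simplex=np.vstack([p]+[p+np.eye(6)[i]*s*(1,1,4,1,1,4)[i] for i in range(6)]))).x
    d=p[3:5]-p[:2]; c,s_=np.cos(p[2]),np.sin(p[2]); print(np.round(p,4),f(p,w)/len(w),"rel",c*d[0]+s_*d[1],-s_*d[0]+c*d[1],p[5]-p[2])
vis=[]
for c in(T,S):
    x0,y0,x1,y1=roi(c); vis.append(cv2.resize(c["pixels"][y0:y1,x0:x1,::-1],(400,400),interpolation=cv2.INTER_CUBIC))
cv2.imwrite(f"pics/{sys.argv[1]}c.png",np.hstack(vis))
E
python3 b.py p4
```

```text
t 10.0 tcp [ 0.4636 -0.1207  0.2185] close ang 1.5374 F [ 0.3  1.  -1.3] 0.05507203163693984 [-0.42  0.12 -0.19  1.25 -0.   -0.39]
[ 0.6396  0.229  -0.0459  0.6351  0.086   0.0227] 0.14849326016688907 rel 0.002103377063840354 -0.14308634349473634 0.0685816600407009
[ 0.6374  0.2282 -0.0329  0.6354  0.0859 -0.019 ] 0.03938790540356241 rel 0.002713882745447153 -0.1422571448923311 0.013945346275677568
[ 0.6417  0.2316 -0.0592  0.6328  0.0823  0.0472] 0.24521574143740388 rel -3.992683922750609e-05 -0.14959070797709725 0.106470906627416
```

View pics/p4c.png

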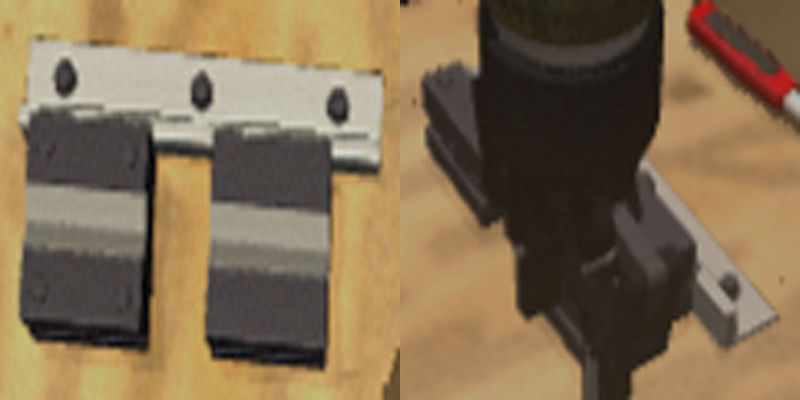

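The top crop shows both blocks flush on the fence, with grooves in line (the left at y≈217, the right at ≈236, along the fence slope). The fit gives a 50 mm gap, which is good. Now I go above the rod.

Request:
move_arm(moves=[0.02,-0.025,0,0.1,0.06,0.045,-0.05,0,0.2,0.06,0.07,-0.08,0,0.3,0.06,0.09,-0.1,0,0.33,0.06,0.1,-0.11,0,0.33,0.06,0.103,-0.1135,0,0.33,0.06,0.103,-0.1135,0,0.33,0.06,0.103,-0.1135,0,0.33,0.06])

```text
clock: 10.67
tcp_pos: [0.5643, -0.2271, 0.2166]
orientation: [0.0, -0.152, 0.988, 0.0]
wrist_force: [0.0, -0.5, 0.6]
finger_gap: 0.06
grip_force: 0.0
```

```bash
python3 look.py p5 wrist; python3 - <<'E'
from h import *
c=pickle.load(open("p5_wrist.pkl","rb")); im=cv2.cvtColor(c["pixels"],cv2.COLOR_RGB2HSV)
m=((im[...,0]<14)&(im[...,1]>120)&(im[...,2]>60)).astype(np.uint8)
_,l,st,ce=cv2.connectedComponentsWithStats(m); k=1+st[1:,4].argmax(); print(st[k],ce[k])
u=np.array([-np.sin(-1.2735),np.cos(-1.2735),0])
for z in(.116,): print(proj([np.array([.5637,-.2465,z])+t*u for t in(-.1035,0,.1035)],c))
r=cv2.minAreaRect(np.argwhere(l==k)[:,::-1].astype(np.float32)); print(r)
b=cv2.boxPoints(r); 
P=[(b[i]+b[(i+1)%4])/2 for i in range(4)]; 
for p in P: print(p,np.round(ray(p,c,.116),4))
E
```

```text
t 10.7167 tcp [ 0.564  -0.2268  0.2169] close ang 1.8757 F [0.7 0.2 0.9] 0.05998364252557257 [-0.51  0.38  0.14  1.34  0.   -0.82]
[ 221   53   20  229 3843] [231.28779599 162.56778558]
[[228.3698857   53.20638072]
 [230.15468283 178.05819133]
 [231.57145194 277.16535975]]
((230.5954132080078, 166.9993896484375), (228.06744384765625, 18.256183624267578), 89.62306213378906)
[229.84521   52.968132] [ 0.4642 -0.2757  0.116 ]
[239.72331 166.93933] [ 0.5512 -0.2412  0.116 ]
[231.34561 281.03064] [ 0.6671 -0.2151  0.116 ]
[221.46751 167.05945] [ 0.5563 -0.2568  0.116 ]
```

View pics/p5.png

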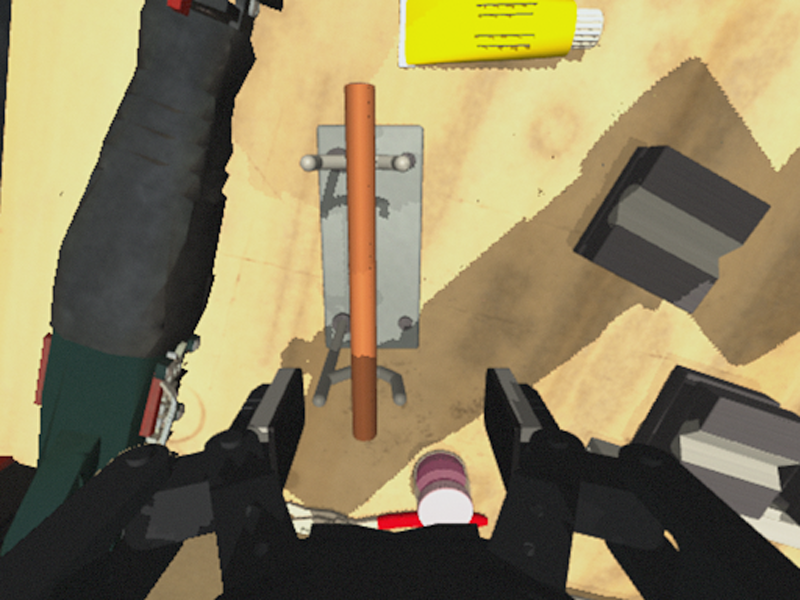

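The wrist view shows the rod from (360,85) to (364,438) across both hooks. Its line agrees with the two-camera fit within 1 mm, with the centre at about (0.564,-0.246). I descend and grip.

Request:
move_arm(moves=[0,-0.01,0,-0.01,0.06,0,-0.0195,0,-0.01,0.06,0,-0.0195,-0.02,-0.01,0.06,0,-0.0195,-0.045,-0.01,0.06,0,-0.0195,-0.07,-0.01,0.06,0,-0.0195,-0.09,-0.01,0.06,0,-0.0195,-0.105,-0.01,0.06,0,-0.0195,-0.112,-0.01,0.06,0,-0.0195,-0.112,-0.01,0.06])

```text
clock: 11.47
tcp_pos: [0.5631, -0.2471, 0.1029]
orientation: [-0.001, -0.146, 0.989, 0.001]
wrist_force: [-1.3, 0.4, 1.0]
finger_gap: 0.0599
grip_force: 0.0
```

Request:
move_arm(moves=[0,0,0,0,0.04,0,0,0,0,0.025,0,0,0,0,0.018,0,0,0,0,0.012,0,0,0,0,0.01,0,0,0,0,0.01,0,0,0,0,0.01,0,0,0,0,0.01], newtons=50)

```text
clock: 12.13
tcp_pos: [0.565, -0.2474, 0.1058]
orientation: [0.001, -0.147, 0.989, -0.0]
wrist_force: [-1.2, 1.6, 6.6]
finger_gap: 0.0095
grip_force: 3.4
```

The opening of 9.5 mm is less than the rod's 16 mm, so I look before going on.

```bash
python3 look.py p6 wrist scene top; python3 - <<'E'
from h import *
from workcell import env
o=[]
for n,h in(("wrist",0),("scene",.11),("top",.12)):
    c=pickle.load(open(f"p6_{n}.pkl","rb")); im=c["pixels"][:,:,::-1]
    if h:
        q=proj([[.564,-.246,h]],c)[0].astype(int); im=im[max(0,q[1]-70):q[1]+70,max(0,q[0]-70):q[0]+70]
    else: im=im[50:,60:394]
    o.append(cv2.resize(im,(266,266) if h else (266,266),interpolation=cv2.INTER_CUBIC))
cv2.imwrite("pics/p6c.png",np.hstack(o)); print(env.get_state()["grip_force"])
E
```

```text
t 12.2833 tcp [ 0.565  -0.2474  0.1058] close ang 1.8653 F [-0.9  2.   5.7] 0.009782248415867225 [-0.54  0.44 -0.04  1.09  0.   -0.84]
3.352994229644537
```

View pics/p6c.png

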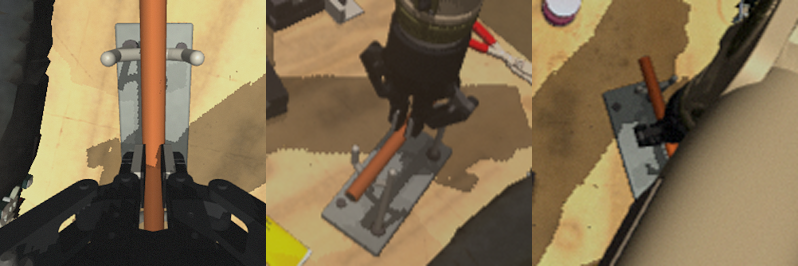

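Request:
move_arm(moves=[0,0,0,0,0.0,0,0,0,0,0.0,0,0,0,0,0.0,0,0,0,0,0.0])

```text
clock: 12.62
tcp_pos: [0.5659, -0.2485, 0.1075]
orientation: [0.002, -0.147, 0.989, -0.002]
wrist_force: [-0.6, 0.6, 12.2]
finger_gap: 0.0001
grip_force: 6.2
```

The fingers closed fully, so they missed the rod. I triangulate the rod axis numerically, before and now.

```bash
python3 look.py p7 wrist scene top; cat > tri.py <<'E'
from h import *
d=pickle.load(open("d0.pkl","rb")); L=lambda k,n:pickle.load(open(f"{k}_{n}.pkl","rb"))
def plane(c):
    h=cv2.cvtColor(c["pixels"],cv2.COLOR_RGB2HSV); m=((h[...,0]<14)&(h[...,1]>120)&(h[...,2]>50)).astype(np.uint8)
    u=np.array([np.cos(.293),np.sin(.293),0]); q=proj([np.array([.5637,-.2465,.12])+t*u for t in(-.11,.11)],c).astype(int)
    w=np.zeros_like(m); cv2.line(w,[int(v) for v in q[0]],[int(v) for v in q[1]],1,26); m&=w
    _,l,st,_=cv2.connectedComponentsWithStats(m); k=1+st[1:,4].argmax()
    pts=np.argwhere(l==k)[:,::-1].astype(np.float32); vx,vy,x,y=cv2.fitLine(pts,cv2.DIST_HUBER,0,.01,.01).ravel()
    R=cv2.Rodrigues(c["rvec"])[0]; Ki=np.linalg.inv(c["camera_matrix"]); C=-R.T@np.ravel(c["tvec"])
    n=R.T@np.cross(Ki@[x,y,1],Ki@[x+50*vx,y+50*vy,1]); return n/np.linalg.norm(n),C,st[k]
def tri(*cs):
    P=[plane(c) for c in cs]; N=np.array([p[0] for p in P]); b=np.array([p[0]@p[1] for p in P])
    for x in(.48,.564): 
        s=np.linalg.lstsq(N[:,1:],b-N[:,0]*x,rcond=None)[0]; print("  x",x,"y,z",np.round(s,4))
    print("  ",[list(p[2]) for p in P])
if __name__=="__main__":
    print("before scene+top");tri(d["scene"],d["top"]); print("before scene+wrist");tri(d["scene"],L("p5","wrist"))
    for k in("p6","p7"):
        for a in("wrist","top"): print(k,a);tri(L(k,"scene"),L(k,a))
E
python3 tri.py
```

```text
t 12.7667 tcp [ 0.5659 -0.2485  0.1074] close ang 1.8649 F [-2.2  0.4 12.7] 7.796806944918772e-05 [-0.54  0.44 -0.04  1.09 -0.   -0.84]
before scene+top
  x 0.48 y,z [-0.2723  0.1161]
  x 0.564 y,z [-0.2464  0.1167]
   [[np.int32(293), np.int32(229), np.int32(56), np.int32(68), np.int32(571)], [np.int32(343), np.int32(156), np.int32(31), np.int32(84), np.int32(549)]]
before scene+wrist
  x 0.48 y,z [-0.2713  0.1121]
  x 0.564 y,z [-0.2453  0.1125]
   [[np.int32(293), np.int32(229), np.int32(56), np.int32(68), np.int32(571)], [np.int32(221), np.int32(53), np.int32(20), np.int32(229), np.int32(3843)]]
p6 wrist
  x 0.48 y,z [-0.2717  0.1082]
  x 0.564 y,z [-0.2461  0.1194]
   [[np.int32(293), np.int32(252), np.int32(34), np.int32(46), np.int32(340)], [np.int32(238), np.int32(30), np.int32(28), np.int32(311), np.int32(7750)]]
p6 top
  x 0.48 y,z [-0.2726  0.1118]
  x 0.564 y,z [-0.2459  0.1184]
   [[np.int32(293), np.int32(252), np.int32(34), np.int32(46), np.int32(340)], [np.int32(343), np.int32(156), np.int32(14), np.int32(33), np.int32(205)]]
p7 wrist
  x 0.48 y,z [-0.272   0.1066]
  x 0.564 y,z [-0.2467  0.108 ]
   [[np.int32(294), np.int32(261), np.int32(33), np.int32(37), np.int32(319)], [np.int32(240), np.int32(29), np.int32(28), np.int32(207), np.int32(5410)]]
p7 top
  x 0.48 y,z [-0.274   0.1147]
  x 0.564 y,z [-0.2485  0.1155]
   [[np.int32(294), np.int32(261), np.int32(33), np.int32(37), np.int32(319)], [np.int32(344), np.int32(155), np.int32(14), np.int32(33), np.int32(203)]]
```

```bash
python3 - <<'E'
from h import *
L=lambda n:pickle.load(open(f"p7_{n}.pkl","rb"))
w,s,t=L("wrist"),L("scene"),L("top")
tcp=np.array([.5659,-.2485,.1074])
for c,n in((w,"w"),(s,"s")): print(n,np.round(proj([tcp,tcp+[0,0,-.008],tcp+[0,0,.011],[.5637,-.2465,.116]],c),1))
a=cv2.resize(w["pixels"][150:384,120:380,::-1],(520,468),interpolation=cv2.INTER_CUBIC)
q=proj([tcp],s)[0].astype(int); x0,y0=q[0]-50,q[1]-80; print(x0,y0)
b=cv2.resize(s["pixels"][y0:y0+140,x0:x0+84,::-1],(280,468),interpolation=cv2.INTER_CUBIC)
cv2.imwrite("pics/p7c.png",np.hstack([a,b]))
E
```

```text
w [[249.6 232.9]
 [249.7 227.2]
 [249.3 241.7]
 [254.  237.2]]
s [[323.1 263.4]
 [322.6 265.5]
 [323.9 260.5]
 [322.3 261. ]]
273 183
```

View pics/p7c.png

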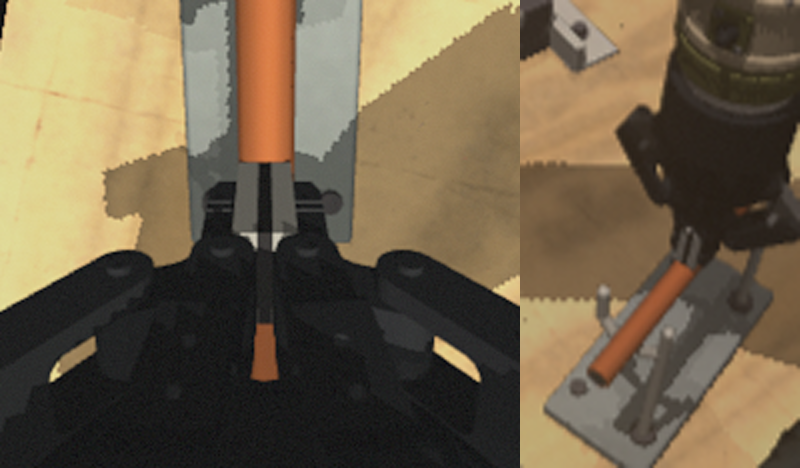

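The last picture shows the shut fingertips at (265,165) lying over the top of the rod, which passes beneath them still on its hooks. I check heights from the rod's apparent width.

```bash
python3 - <<'E'
from h import *
for k,tcp in(("p5",[.564,-.2268,.2169]),("p6",[.565,-.2474,.1058]),("p7",[.5659,-.2485,.1074])):
    c=pickle.load(open(f"{k}_wrist.pkl","rb")); R=cv2.Rodrigues(c["rvec"])[0]; C=-R.T@np.ravel(c["tvec"]); K=c["camera_matrix"]
    h=cv2.cvtColor(c["pixels"],cv2.COLOR_RGB2HSV); m=(h[...,0]<14)&(h[...,1]>120)&(h[...,2]>50)
    print(k,"cam",np.round(C-tcp,4),"fwd",np.round(R[2],3),"f",K[0,0],"depth tcp",(R@tcp+np.ravel(c["tvec"]))[2])
    u=np.array([np.cos(.293),np.sin(.293),0])
    for r in(80,120,160,200,220,260,300,325):
        xs=np.where(m[r,180:300])[0]; 
        if len(xs)<5: continue
        w=xs.max()-xs.min()+1; cx=180+xs.mean(); Z=K[0,0]*.016/w
        P=R.T@(np.linalg.inv(K)@[cx,r,1]*Z)+C; print(r,w,round(cx,1),"Z",round(Z,4),"P",np.round(P,4))
E
```

```text
p5 cam [-0.0724 -0.0217  0.1583] fwd [ 0.284  0.089 -0.955] f 296.04641207783357 depth tcp 0.17358683383985968
80 19 230.0 Z 0.2493 P [ 0.4835 -0.2705  0.1096]
120 18 230.5 Z 0.2632 P [ 0.5153 -0.2611  0.1054]
160 17 231.0 Z 0.2786 P [ 0.5508 -0.2505  0.1007]
200 16 231.5 Z 0.296 P [ 0.5908 -0.2387  0.0955]
220 17 232.0 Z 0.2786 P [ 0.602  -0.2334  0.1175]
260 16 232.5 Z 0.296 P [ 0.6451 -0.2205  0.1133]
p6 cam [-0.0732 -0.0205  0.1584] fwd [ 0.287  0.086 -0.954] f 296.04641207783357 depth tcp 0.17387355962456916
80 33 252.0 Z 0.1435 P [ 0.4842 -0.2704  0.1113]
120 31 252.0 Z 0.1528 P [ 0.5026 -0.2649  0.1076]
160 31 252.0 Z 0.1528 P [ 0.5214 -0.2591  0.1137]
200 29 252.0 Z 0.1633 P [ 0.5436 -0.2524  0.11  ]
220 28 252.5 Z 0.1692 P [ 0.5558 -0.2484  0.1079]
260 19 252.0 Z 0.2493 P [ 0.617  -0.2301  0.0439]
300 23 252.0 Z 0.2059 P [ 0.6206 -0.229   0.0905]
325 25 253.0 Z 0.1895 P [ 0.6247 -0.227   0.1092]
p7 cam [-0.0736 -0.0201  0.1584] fwd [ 0.289  0.083 -0.954] f 296.04641207783357 depth tcp 0.17396670982698775
80 31 252.0 Z 0.1528 P [ 0.4846 -0.2717  0.1029]
120 31 252.0 Z 0.1528 P [ 0.5034 -0.266   0.1091]
160 30 252.5 Z 0.1579 P [ 0.5232 -0.2597  0.1103]
200 28 252.5 Z 0.1692 P [ 0.5462 -0.2527  0.1061]
220 28 252.5 Z 0.1692 P [ 0.5566 -0.2495  0.1095]
325 11 252.0 Z 0.4306 P [ 0.7956 -0.1781 -0.086 ]
```

By width, the rod axis lies at about z = 0.110 and the tips rode over its top. In effect, then, the tips reach less far than I assumed. I raise, reopen, and descend 20 mm deeper, shifting 1.5 mm in y to centre.

Request:
move_arm(moves=[0,0,0.01,0,0.02,0,0.001,0.025,0,0.04,0,0.0015,0.03,0,0.06,0,0.0015,0.03,0,0.06,0,0.0015,0.03,0,0.06,0,0.0015,0.02,0,0.06,0,0.0015,0.005,0,0.06,0,0.0015,-0.01,0,0.06,0,0.0015,-0.018,0,0.06,0,0.0015,-0.02,0,0.06,0,0.0015,-0.02,0,0.06])

```text
clock: 13.68
tcp_pos: [0.5634, -0.2452, 0.0829]
orientation: [-0.001, -0.147, 0.989, 0.001]
wrist_force: [-0.3, -0.2, 0.1]
finger_gap: 0.06
grip_force: 0.0
```

Request:
move_arm(moves=[0,0,0,0,0.04,0,0,0,0,0.025,0,0,0,0,0.018,0,0,0,0,0.012,0,0,0,0,0.01,0,0,0,0,0.008,0,0,0,0,0.008], newtons=40)

```text
clock: 14.27
tcp_pos: [0.565, -0.2462, 0.0854]
orientation: [0.001, -0.147, 0.989, -0.001]
wrist_force: [0.2, -0.9, 3.1]
finger_gap: 0.0143
grip_force: 39.1
```

Request:
move_arm(moves=[0,0,0.004,0,0.008,0,0,0.009,0,0.008,0,0,0.015,0,0.008,0,0,0.015,0,0.008,0,0,0.015,0,0.008])

```text
clock: 14.68
tcp_pos: [0.5646, -0.2459, 0.0998]
orientation: [0.0, -0.147, 0.989, -0.0]
wrist_force: [-0.5, -0.6, -2.5]
finger_gap: 0.0146
grip_force: 39.0
```

```bash
python3 look.py p8 wrist scene; python3 - <<'E'
from tri import *
tri(L("p8","scene"),L("p8","wrist"))
from workcell import env
s=env.get_state(); print(s["grip_force"],s["ft_torque"])
c=L("p8","wrist"); h=cv2.cvtColor(c["pixels"],cv2.COLOR_RGB2HSV); m=(h[...,0]<14)&(h[...,1]>120)&(h[...,2]>50)
for r in(40,80,120,160,200,220,240,260,300,325,360):
    xs=np.where(m[r,180:320])[0]
    if len(xs): print(r,xs.max()-xs.min()+1,180+xs.mean())
E
```

```text
t 14.7833 tcp [ 0.5642 -0.2457  0.0993] close ang 1.8651 F [-0.6 -0.2 -3.7] 0.01462869571791715 [-0.54  0.45 -0.05  1.08  0.   -0.84]
  x 0.48 y,z [-0.2717  0.1307]
  x 0.564 y,z [-0.246   0.1395]
   [[np.int32(293), np.int32(248), np.int32(35), np.int32(46), np.int32(371)], [np.int32(235), np.int32(16), np.int32(27), np.int32(325), np.int32(8438)]]
39.01413023471832 [ 0.0020097   0.02380227 -0.01203712]
40 39 252.0
80 38 252.5
120 37 252.0
160 35 252.0
200 33 252.0
220 33 252.0
240 33 252.0
260 31 252.0
300 30 252.5
325 29 252.0
```

The rod is held: 39 N grip, and its weight shows on the wrist. I lift it clear and carry it towards the grooves.

Request:
move_arm(moves=[0,0,0.012,0,0.008,0,0,0.028,0,0.008,0,0,0.044,0,0.008,0,0,0.058,0,0.008,0,0.003,0.068,0,0.008,0.002,0.012,0.07,0.03,0.008,0.005,0.03,0.07,0.08,0.008,0.009,0.053,0.07,0.15,0.008,0.014,0.08,0.07,0.23,0.008,0.019,0.108,0.07,0.31,0.008,0.024,0.136,0.07,0.4,0.008,0.029,0.165,0.07,0.49,0.008], newtons=60)

```text
clock: 15.78
tcp_pos: [0.5928, -0.0787, 0.1685]
orientation: [-0.001, -0.385, 0.923, 0.001]
wrist_force: [0.2, -0.2, -1.5]
finger_gap: 0.0139
grip_force: 59.0
```

Request:
move_arm(moves=[0.005,0.028,0,0.09,0.008,0.01,0.056,0,0.18,0.008,0.015,0.084,0,0.27,0.008,0.02,0.112,0,0.36,0.008,0.025,0.14,0,0.45,0.008,0.03,0.165,0,0.54,0.008,0.035,0.187,0,0.62,0.008,0.038,0.205,0,0.68,0.008,0.041,0.22,0,0.73,0.008,0.042,0.231,0,0.755,0.008,0.042,0.236,0,0.758,0.008,0.042,0.237,0,0.758,0.008])

```text
clock: 16.78
tcp_pos: [0.6347, 0.1574, 0.1688]
orientation: [-0.001, -0.697, 0.717, 0.0]
wrist_force: [-0.1, 0.0, -2.3]
finger_gap: 0.0139
grip_force: 59.1
```

Request:
move_arm(moves=[0,0,0,0,0.008,0,0,0,0,0.008])

```text
clock: 16.95
tcp_pos: [0.6352, 0.1555, 0.1694]
orientation: [-0.0, -0.697, 0.718, 0.0]
wrist_force: [0.7, -0.0, -3.1]
finger_gap: 0.0136
grip_force: 59.1
```

```bash
python3 look.py p9 wrist scene top; cat > rodfit.py <<'E'
from h import *
import sys
def mask(c,ctr,rad=60):
    h=cv2.cvtColor(cv2.resize(c["pixels"],None,fx=2,fy=2,interpolation=cv2.INTER_CUBIC),cv2.COLOR_RGB2HSV); m=((h[...,0]<14)&(h[...,1]>120)&(h[...,2]>50)).astype(np.uint8)
    w=np.zeros_like(m); q=proj(ctr,c)*2; cv2.line(w,[int(v) for v in q[0]],[int(v) for v in q[1]],1,rad); return m&w
def corners(k,names,x,y,z,ang):
    u=np.array([np.cos(ang),np.sin(ang),0]); c0=np.array([x,y,z])
    for n in names:
        c=pickle.load(open(f"{k}_{n}.pkl","rb")); m=mask(c,[c0-.13*u,c0+.13*u]); 
        pts=np.argwhere(m)[:,::-1].astype(np.float32)
        if len(pts)<40: print(n,"none");continue
        vx,vy,px,py=cv2.fitLine(pts,cv2.DIST_HUBER,0,.01,.01).ravel(); t=(pts-[px,py])@[vx,vy]
        e=[(np.array([px,py])+np.percentile(t,p)*np.array([vx,vy])+.5)/2-.5 for p in(.5,99.5)]
        print(n,len(pts),np.round(e,1).tolist(),"pred",np.round(proj([c0-.1035*u,c0+.1035*u],c),1).tolist(),[np.round(ray(p,c,z),4).tolist() for p in e])
if __name__=="__main__": corners(sys.argv[1],sys.argv[2].split(","),*map(float,sys.argv[3:]))
E
python3 rodfit.py p9 wrist,scene,top .636 .157 .198 1.543; python3 b.py p9|sed -n 2p
```

```text
t 17.1 tcp [0.6354 0.1553 0.1697] close ang 3.1116 F [ 0.2  0.3 -3. ] 0.013911548490903546 [ 0.12  0.48  0.19  1.28 -0.   -1.42]
wrist 37730 [[248.10000610351562, 17.799999237060547], [251.1999969482422, 337.5]] pred [[248.9, 24.8], [250.3, 411.9]] [[0.6334, 0.0511, 0.198], [0.6367, 0.2052, 0.198]]
scene 816 [[233.3000030517578, 113.5999984741211], [280.79998779296875, 154.0]] pred [[269.1, 146.7], [229.1, 108.6]] [[0.6354, 0.2318, 0.198], [0.6405, 0.0138, 0.198]]
top 1098 [[192.0, 155.10000610351562], [233.8000030517578, 157.0]] pred [[232.7, 157.2], [140.2, 152.0]] [[0.6353, 0.1445, 0.198], [0.6335, 0.0511, 0.198]]
[ 0.6333  0.1155  0.0026  0.6349  0.0879 -0.0089] 0.2907134858422652 rel 0.001560061153309283 -0.027623081300767065 -0.011554489121392427
```

Both the wrist and top views put the rod's -y end at y = 0.051, so its centre is at y ≈ 0.155 and its axis about 28 mm above the TCP. I shift +2 mm in y and lower.

Request:
move_arm(moves=[0.001,0.002,0,0,0.008,0.001,0.002,-0.015,0,0.008,0.001,0.002,-0.035,0,0.008,0.001,0.002,-0.06,0,0.008,0.001,0.002,-0.08,0,0.008,0.001,0.002,-0.095,0,0.008,0.001,0.002,-0.107,0,0.008,0.001,0.002,-0.115,0,0.008,0.001,0.002,-0.12,0,0.008,0.001,0.002,-0.122,0,0.008,0.001,0.002,-0.122,0,0.008])

```text
clock: 18.02
tcp_pos: [0.6365, 0.1581, 0.0476]
orientation: [0.0, -0.697, 0.717, 0.0]
wrist_force: [0.4, -0.4, -2.9]
finger_gap: 0.0136
grip_force: 59.2
```

```bash
python3 look.py p10 wrist scene top; python3 rodfit.py p10 wrist,scene,top .636 .157 .0755 1.543
```

```text
t 18.1667 tcp [0.6371 0.1583 0.0486] close ang 3.1129 F [-0.   0.5 -2.7] 0.01376434575469354 [ 0.12  0.56  0.    1.01  0.   -1.42]
wrist 38960 [[251.6999969482422, 18.200000762939453], [251.8000030517578, 337.29998779296875]] pred [[252.4, 17.5], [252.3, 407.4]] [[0.6334, 0.0538, 0.0755], [0.6377, 0.2084, 0.0755]]
scene 729 [[230.0, 140.0], [267.0, 180.1999969482422]] pred [[267.2, 181.6], [230.6, 142.6]] [[0.6444, 0.2729, 0.0755], [0.6359, 0.0584, 0.0755]]
top 871 [[197.8000030517578, 165.6999969482422], [233.3000030517578, 167.3000030517578]] pred [[233.8, 168.2], [150.8, 163.6]] [[0.6369, 0.1434, 0.0755], [0.6355, 0.0549, 0.0755]]
```

Request:
move_arm(moves=[0,0,-0.003,0,0.008,0,0,-0.006,0,0.008,0,0,-0.009,0,0.008,0,0,-0.012,0,0.008,0,0,-0.014,0,0.008,0,0,-0.014,0,0.008])

```text
clock: 18.67
tcp_pos: [0.6358, 0.1581, 0.0327]
orientation: [-0.001, -0.697, 0.717, 0.0]
wrist_force: [0.1, 1.0, -3.6]
finger_gap: 0.0139
grip_force: 59.2
```

Request:
move_arm(moves=[0,0,-0.0015,0,0.008,0,0,-0.003,0,0.008,0,0,-0.003,0,0.008])

```text
clock: 18.92
tcp_pos: [0.6363, 0.1582, 0.0303]
orientation: [-0.0, -0.697, 0.717, 0.0]
wrist_force: [-0.6, 0.5, -2.5]
finger_gap: 0.0136
grip_force: 59.2
```

Request:
move_arm(moves=[0,0,-0.001,0,0.008,0,0,-0.002,0,0.008,0,0,-0.002,0,0.008])

```text
clock: 19.17
tcp_pos: [0.6363, 0.1582, 0.0283]
orientation: [-0.0, -0.697, 0.717, 0.0]
wrist_force: [-0.5, -0.1, -3.2]
finger_gap: 0.0136
grip_force: 59.2
```

Request:
move_arm(moves=[0,0,-0.001,0,0.008,0,0,-0.002,0,0.008,0,0,-0.002,0,0.008])

```text
clock: 19.42
tcp_pos: [0.6364, 0.1582, 0.0278]
orientation: [0.0, -0.697, 0.717, -0.0]
wrist_force: [-2.7, -0.4, 4.5]
finger_gap: 0.014
grip_force: 60.0
```

Contact came at the expected height (axis ≈ 0.056). I nudge 1 mm in -x, press lightly to seat the rod, then release gently.

Request:
move_arm(moves=[-0.001,0,0,0,0.008,-0.001,0,-0.001,0,0.008,-0.001,0,-0.001,0,0.008], newtons=20)

```text
clock: 19.67
tcp_pos: [0.6359, 0.1582, 0.0271]
orientation: [0.001, -0.697, 0.717, -0.001]
wrist_force: [-2.3, -0.9, 7.5]
finger_gap: 0.0138
grip_force: 60.4
```

Request:
move_arm(moves=[0,0,0.001,0,0.012,0,0,0.001,0,0.015,0,0,0.001,0,0.018,0,0,0.001,0,0.022,0,0,0.001,0,0.03,0,0,0.001,0,0.036,0,0,0.001,0,0.036])

```text
clock: 20.25
tcp_pos: [0.6354, 0.1582, 0.0264]
orientation: [-0.0, -0.697, 0.717, 0.0]
wrist_force: [0.8, -0.6, 0.1]
finger_gap: 0.0359
grip_force: 0.0
```

Released. I rise straight up and move clear to check.

Request:
move_arm(moves=[0,0,0.01,0,0.036,0,0,0.025,0,0.036,0,0,0.045,0,0.036,0,0,0.07,0,0.036,0,0,0.1,0,0.036,0,0,0.13,0,0.036,0,0,0.16,0,0.036,-0.03,0.01,0.18,0,0.036,-0.065,0.035,0.19,0,0.036,-0.1,0.06,0.19,0,0.036,-0.13,0.09,0.19,0,0.036,-0.16,0.12,0.19,0,0.036])

```text
clock: 21.25
tcp_pos: [0.4778, 0.2751, 0.218]
orientation: [0.001, -0.696, 0.718, -0.0]
wrist_force: [-0.5, 0.2, 0.8]
finger_gap: 0.0358
grip_force: 0.0
```

Request:
move_arm(moves=[-0.03,0.03,0,0,0.036,-0.06,0.06,0,0,0.036,-0.09,0.09,0,0,0.036,-0.11,0.12,0,0,0.036,-0.13,0.15,0,0,0.036,-0.15,0.18,0,0,0.036,-0.16,0.2,0,0,0.036,-0.16,0.2,0,0,0.036])

```text
clock: 21.92
tcp_pos: [0.3166, 0.478, 0.2173]
orientation: [0.001, -0.699, 0.715, 0.001]
wrist_force: [0.5, -1.0, 1.3]
finger_gap: 0.036
grip_force: 0.0
```

```bash
python3 look.py p11 scene top; python3 rodfit.py p11 scene,top .6363 .1575 .057 1.543; python3 b.py p11; python3 - <<'E'
from h import *
d=pickle.load(open("d0.pkl","rb"))
for n in("scene","top"):
    a=d[n]["pixels"].astype(int); c=pickle.load(open(f"p11_{n}.pkl","rb")); b=c["pixels"].astype(int)
    for nm,P in(("low",[.483,-.0345,.03]),("tube",[.41,-.215,.02]),("jar",[.725,-.105,.03])):
        x,y=proj([P],c)[0].astype(int); r=35 if n=="top" else 28; D=np.abs(a-b).max(2)[y-r:y+r,x-r:x+r]; print(n,nm,(x,y),(D>40).sum())
# rod 3D ends level check: triangulate axis from both views
from tri import *
def pl(c):
    from rodfit import mask
    u=np.array([np.cos(1.543),np.sin(1.543),0]); c0=np.array([.6363,.1575,.057]); m=mask(c,[c0-.11*u,c0+.11*u],30)
    pts=np.argwhere(m)[:,::-1].astype(np.float32); vx,vy,x,y=cv2.fitLine(pts,cv2.DIST_HUBER,0,.01,.01).ravel(); x,y=(x+.5)/2-.5,(y+.5)/2-.5
    R=cv2.Rodrigues(c["rvec"])[0]; Ki=np.linalg.inv(c["camera_matrix"]); C=-R.T@np.ravel(c["tvec"]); n=R.T@np.cross(Ki@[x,y,1],Ki@[x+50*vx,y+50*vy,1]); return n/np.linalg.norm(n),C
P=[pl(L("p11",n)) for n in("scene","top")]; N=np.array([p[0] for p in P]); bb=np.array([p[0]@p[1] for p in P])
for y in(.06,.157,.255): print("y",y,"x,z",np.linalg.solve(N[:,[0,2]],bb-N[:,1]*y))
E
```

```text
t 22.0167 tcp [0.3185 0.4751 0.217 ] close ang 3.1153 F [ 0.6  0.1 -0.1] 0.03611543701164298 [ 0.84  0.31  0.04  1.3  -0.   -0.7 ]
scene 1074 [[229.8000030517578, 146.3000030517578], [266.0, 185.5]] pred [[267.0, 186.2], [230.8, 147.2]] [[0.639, 0.2668, 0.057], [0.6327, 0.0575, 0.057]]
top 1966 [[152.10000610351562, 165.10000610351562], [233.1999969482422, 169.8000030517578]] pred [[233.7, 169.6], [152.1, 165.0]] [[0.639, 0.2609, 0.057], [0.6328, 0.0552, 0.057]]
[ 0.6373  0.2285 -0.0331  0.6365  0.088  -0.0218] 0.15059666394307358 rel 0.0038454476523914 -0.14043055004676658 0.01134256327585148
[ 0.6375  0.2281 -0.034   0.6355  0.0866 -0.0204] 0.13033634305354758 rel 0.0027307590924906472 -0.14150518320602198 0.013585147970369516
[ 0.6361  0.2262 -0.0344  0.6376  0.0902 -0.0124] 0.16236487502955022 rel 0.0061030630965239595 -0.13583090802594186 0.02191723531829624
scene low (np.int64(238), np.int64(236)) 2
scene tube (np.int64(253), np.int64(307)) 0
scene jar (np.int64(327), np.int64(214)) 99
top low (np.int64(266), np.int64(230)) 0
top tube (np.int64(336), np.int64(261)) 85
top jar (np.int64(295), np.int64(139)) 0
y 0.06 x,z [0.6329873  0.05658155]
y 0.157 x,z [0.63597329 0.05648787]
y 0.255 x,z [0.63899006 0.05639321]
```

The rod lies level at z = 0.0565 in both grooves, centred to about 1 mm. The gap is about 50 mm and the other objects are unmoved.

```bash
python3 -c "
from workcell import env
print(env.hand_in())"
```

```text
the job is handed in; nothing more can be done
None
```

I slid the matching V-block flush to the fence with a gap of about 50 mm, and the rod lies level in both grooves, centred to within about 1 mm. I handed the job in at about 22 s. The first grip closed over the top of the rod and pressed on it with about 12 N, and a second, deeper one took hold. The camera comparison shows the lower V-block, paste tube and jar unmoved.

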